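# Wipe the sawn offcuts off the bench board

## Robot

A 7-joint arm with a two-finger parallel gripper is mounted at the origin on the work surface. World frame = base frame: x ahead of the robot, y to its left, z up, the work surface at z = 0. Lengths are in m, angles in rad, forces in N, time in s.
With the tool pointing down it reaches from about 0.4 to 0.925 m from the base axis. Payload 4.1 kg.
Tool frame: the origin (TCP) lies at the very end of the fingers, on their centre line; the grasp point (between the pads) lies 19 mm behind it; z points along the fingers, y is the line along which they close (so a half turn about z gives the same grasp; the last joint's range is limited). The gripper opens to 85 mm and grips with 20 to 120 N. Pads are 22 mm wide; open, the fingers measure 114 mm over their backs; the gripper's body (76 mm by 85 mm) begins 54 mm behind the grasp point. The pads swing forward as they close: fully open they stand 13 mm farther back than shut.
Start: joints at [1.092, 0.398, 0.045, 1.537, -0.019, 1.207, -0.051], TCP at [0.241, -0.604, 0.211] pointing down, gripper open.
Joint ranges: [-2.82, 2.82], [-0.49, 2.23], [-1.37, 1.46], [0, 2.46], [-1.36, 4.5], [0.23, 2], [-2.94, 2.94]. Speed limits (rad/s): [2.57, 2.57, 3.14, 3.14, 3.14, 3.14, 3.14].

## Interface

Orientations are given as a unit quaternion [x, y, z, w].
In Python, from plant import telemetry, viewer, bot, models gives the robot as it stands.
- The arm moves only by the tool arm_command, never from a script. Its argument "moves" is one flat list of numbers, 5 for each row, row after row: the closure in counts, from 0 (fully open) to 255 (shut), then the shift along the tool's x, y, z in cm, then the turn about the tool's z in degrees. In form: [grip, dx, dy, dz, spin, grip, dx, dy, dz, spin, ...]. A call has 1 to 12 rows; each row is the pose to reach, as a shift and turn from the pose commanded when the call began, along the tool's axes at that moment; what a row does not reach only later rows make up. A row lasts 1/8 s, in which the tool goes at most 62.5 mm and 10.7 degrees, less where a joint would pass 70% of its speed; a pose out of reach is approached as far as the arm can. A call with a gripper value outside its range is refused whole. The fingers move at their own pace and stop on an object; "force" is the grip in N (left out, the last holds). Time passes only in rows, so rows that repeat a pose let the fingers close. It gives the time, the measured TCP pose, the force, the opening and the grip force at its end, in the units of the state.
- telemetry.state(): the state, without advancing time (a new reading comes with each control period).
- viewer.read_camera(name): name is "side" or "top" or "wrist"; returns a dict with "color" (480x640x3 uint8, blue, green, red), "z_map" (480x640 float32, m along the optical axis (not along the pixel's ray), 0 where there is no reading), "camera_matrix" (3x3 intrinsics, pixels), "T" (4x4, takes a point from camera to world coordinates). Camera axes: x right, y up, looking along -z (the intrinsics and any distortion apply to the point x, -y, -z); pixel columns grow to the right and rows downward; lengths in m; the calibration is good to about 2 mm. A picture is of the moment at which its call begins.
- bot.job_done(): hands the job in; it is judged then, once.
Trained networks look in the newest picture that a camera, given by its name, has taken for a name from the list of things; names that differ only in an ending like _2 or _b are one class to them, and where a whole thing is asked for, a point or a joint stands for the part that bears it (a point fixed in the world has none). Each returns a list of dicts, best first, with "confidence" (0 to 1); they miss things now and then, are a little off and sometimes report something else, mostly with a low value. They report only what shows in the picture. A call takes as long as a camera call.
- models.masks_of(camera, query): "region" (480x640 bool, what is visible of it) and "centre" ([column, row] in pixels, amid what is visible of it).
The state is a dict: "t": time; "qpos": joint angles; "joint_vel": joint speeds; "joint_torque": joint torques, N m; "ee_pos": TCP position; "tcp_rot": TCP orientation; "wrist_force": force on the tool from outside, world axes, zero at the start; "moment": the same for the moment, N m; "opening": finger opening in m; "grip_force": force on a finger pad.
Only numpy, scipy, OpenCV 4.12 (cv2) and the standard library are available. Lean on these libraries where they do the work, as an engineer would, in place of code of your own. Each camera call takes 0.05 s, during which the arm holds its last target. There are 200 camera calls.

## Task

Clear the two loose metal offcuts off the raised brown work board: take the wooden scraper block by its upright rib, and with the scraper, never with the gripper itself, wipe both offcuts along the board into the metal catch tray at its end. Then stand the scraper upright on its long foot on the bench top and let go.

Things in the scene. Friction and masses are not known exactly. Their poses are not given: they have to be found in the camera images.
- board: Fixed work board, 160 (x) x 200 (y) mm, flat rimless brown top 40 mm above the bench; origin: centre of its underside, at bench level. An open aluminium tray joins its +y end: inside y 100 to 200, x -80 to 80 mm; floor 8 mm, 4 mm thick walls to 34 mm above the bench, so a tool passes over. Wipe towards +y; offcuts drop at y = 100 mm. Turned up to 20 degrees.
- scraper: Loose wooden block like an upturned T, about 220 g, on the bench to the robot's right, near a ribless cork block. Foot 140 (x) x 36 (y) x 22 mm high, dark rubber round the bottom; on its middle a grip rib 80 (x) x 24 (y) mm, from 22 to 78 mm above the underside. Origin: centre of the underside. Hold the rib across its 24 mm; a long side wipes. Same turned half round.
- offcut_brass: Loose sawn stub of brass bar on the board, 24 x 20 x 12 mm high, about 50 g. Origin: centre of its underside. Both offcuts start with their centres at x -45 to 45, y -20 to 60 mm in the board's frame, one on each side of its midline, turned anyhow.
- offcut_alu: Loose sawn stub of aluminium bar on the board, 30 x 16 x 12 mm high, about 16 g. Origin: centre of its underside. Starts in the same region as the brass one; which lies on which side varies.

How it is judged:
On the way, in this order (a step that is already met when the one before it is completed fails the run):
1. the scraper is brought down over the board, its underside within 10 mm of the board's top (x of scraper in the frame of board between -0.09 and 0.09 m and y of scraper in the frame of board between -0.14 and 0.14 m and z of scraper in the frame of board between 0.034 and 0.05 m), for 0.1 s.
2. both offcuts lie in the catch tray (x of offcut_brass in the frame of board between -0.08 and 0.08 m and y of offcut_brass in the frame of board between 0.1 and 0.2 m and z of offcut_brass in the frame of board between 0 and 0.036 m and x of offcut_alu in the frame of board between -0.08 and 0.08 m and y of offcut_alu in the frame of board between 0.1 and 0.2 m and z of offcut_alu in the frame of board between 0 and 0.036 m), for 0.2 s.
At the end, for the whole second after the job is handed in: Both offcuts lie at rest inside the catch tray (their origins within its inside outline and less than 36 mm above the bench), and the scraper stands at rest on its foot on the bench top, upright within 10 degrees, its underside within 5 mm of the bench (all of step 2 and linear speed of each of offcut_brass, offcut_alu, scraper below 0.02 m/s and height (world z) of scraper between -0.005 and 0.005 m and angle between scraper's own z axis and vertical below 0.17 rad); the robot touches nothing.
It fails at once if the gripper or arm touches an offcut (contact force between any of the fingers, the arm and offcut_brass above 0.3 N or contact force between any of the fingers, the arm and offcut_alu above 0.3 N).
It also fails if it takes over 54 s, if anything falls off the work surface, if the arm or the gripper's body presses on something with over 40 N, if the wrist force passes 120 N, or if a joint passes its speed limit or range.

## Working session

There is one attempt and no reset: what is moved stays moved. The work goes in short steps, Python scripts to look and compute and a tool call to move; the robot and the scene stay as the last step left them, time stands still between calls to the robot, and variables do not carry over. Pictures are saved under pics/ and viewed, at most 10 in all, crops included, and the job is handed in when it is done.

Besides the shell and the picture viewer there is one more tool, called after "Request:" as name(argument=value, ...) on one line, values as JSON. arm_command: Moves the arm, as the interface text tells. Its arguments: {"type":"object","properties":{"moves":{"type":"array","items":{"type":"number"}},"force":{"type":"number"}},"required":["moves"]}

```bash
mkdir -p pics
cat > h.py <<'E'
import numpy as np, cv2
from plant import telemetry, viewer, bot, models
def cloud(c):
    z=c["z_map"];K=c["camera_matrix"];v,u=np.mgrid[0:480,0:640]
    P=np.stack([(u-K[0,2])/K[0,0]*z,-(v-K[1,2])/K[1,1]*z,-z],-1)
    return P@c["T"][:3,:3].T+c["T"][:3,3]
def rect(xy):
    (c,s,a)=cv2.minAreaRect((xy*1000).astype(np.float32)); return np.round(c,1),np.round(s,1),round(a,1)
E
python3 - <<'E'
from h import *
s=telemetry.state();print(s)
for n in ["top","side"]:
    c=viewer.read_camera(n);cv2.imwrite(f"pics/{n}0.png",c["color"]);W=cloud(c);print(n,c["T"][:3,3].round(3))
    for q in ["board","scraper","offcut_brass","offcut_alu"]:
        for m in models.masks_of(n,q)[:3]:
            r=m["region"]&(c["z_map"]>0)
            if r.sum()<5: continue
            p=W[r];top=np.percentile(p[:,2],95);t=p[p[:,2]>top-.006]
            print(n,q,round(m["confidence"],2),np.round(m["centre"]),r.sum(),"ztop",round(top,3),"med",np.median(p,0).round(3),rect(t[:,:2]))
E
```

```text
{'t': 0.0, 'qpos': array([ 1.09197388,  0.39916059,  0.0450089 ,  1.5378849 , -0.0186933 ,
        1.20687885, -0.05068058]), 'joint_vel': array([ 1.00028743e-04,  4.93105436e-04,  9.40210185e-05, -6.20311911e-05,
       -2.22943499e-04,  7.12383359e-05, -9.72083668e-04]), 'joint_torque': array([ 5.81759741e-04, -4.75120211e+01,  1.36507161e+00, -2.54216480e+01,
        1.16350263e-02,  9.47401015e-03,  1.19418475e-07]), 'ee_pos': array([ 0.2407728 , -0.60304126,  0.20958111]), 'tcp_rot': array([ 9.82005745e-01,  1.88848629e-01, -2.42862149e-04, -9.23941171e-04]), 'wrist_force': array([ 0.19250684, -0.11147793,  0.3504617 ]), 'moment': array([0.03654058, 0.03207628, 0.00271409]), 'grip_force': 0.0, 'opening': 0.08529195107971113}
top [ 0.435 -0.091  1.029]
top board 0.55 [229. 244.] 13030 ztop 0.042 med [0.524 0.089 0.038] (array([524.1,  86.4]), array([167.3, 302.4]), 6.5)
top scraper 0.66 [423. 270.] 1595 ztop 0.08 med [ 0.49  -0.28   0.026] (array([ 492.5, -286.8]), array([24.7, 80. ]), 86.9)
top offcut_brass 0.53 [226. 258.] 154 ztop 0.054 med [0.499 0.09  0.051] (array([499.8,  91.1]), array([24.4, 18.5]), 65.2)
top offcut_alu 0.46 [423. 266.] 1531 ztop 0.08 med [ 0.491 -0.28   0.028] (array([ 492.5, -286.4]), array([24.7, 80.1]), 85.8)
top offcut_alu 0.44 [233. 219.] 149 ztop 0.055 med [0.567 0.082 0.051] (array([567.5,  83.3]), array([29.4, 15.9]), 81.8)
side [0.319 0.445 0.549]
side board 0.58 [268. 372.] 23798 ztop 0.041 med [0.517 0.137 0.033] (array([522.2,  88.8]), array([167.1, 306.3]), 6.4)
side scraper 0.77 [380. 210.] 2312 ztop 0.078 med [ 0.486 -0.273  0.03 ] (array([ 490.1, -283.1]), array([27.9, 80.6]), 83.9)
side offcut_brass 0.89 [292. 344.] 297 ztop 0.053 med [0.497 0.097 0.051] (array([497.8,  94. ]), array([24.6, 20.8]), 64.1)
side offcut_alu 0.61 [250. 320.] 296 ztop 0.053 med [0.564 0.09  0.051] (array([565.6,  86.7]), array([30.1, 17. ]), 81.2)
```

View pics/top0.png

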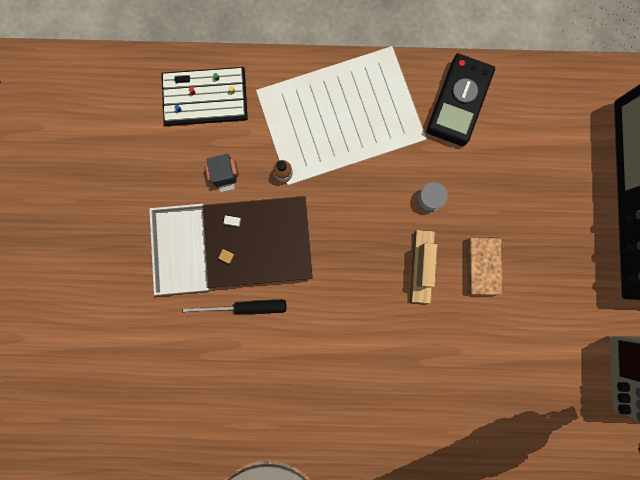

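Run:
```python
from h import *
c=viewer.read_camera("top");W=cloud(c)
# board top at z .037-.044 near board; brown
p=W.reshape(-1,3);b=(np.abs(p[:,2]-.04)<.004)&(p[:,1]>-.15)&(p[:,0]>.35)&(p[:,0]<.7)&(p[:,1]<.35)
col=c["color"].reshape(-1,3)[b];q=p[b];print(col[::800]);br=(col[:,2]>col[:,0].astype(int)+25)
m=np.zeros(480*640,np.uint8);m[np.where(b)[0][br]]=255;m=cv2.morphologyEx(m.reshape(480,640),cv2.MORPH_OPEN,np.ones((5,5)))
print("brown",rect(W[m>0][:,:2]),W[m>0].mean(0))
s=models.masks_of("top","scraper")[0]["region"]
t=W[s];l=t[(t[:,2]>.012)&(t[:,2]<.032)];print("foot",rect(l[:,:2]));t=t[t[:,2]>.07];print("rib",rect(t[:,:2]),t[:,2].mean())
from scipy.spatial.transform import Rotation as R
st=telemetry.state();print(R.from_quat(st["tcp_rot"]).as_matrix().round(3))
```

```text
[[ 64  87 119]
 [ 38  47  64]
 [ 36  46  62]
 [ 37  46  63]
 [ 38  47  65]
 [ 39  50  65]
 [ 37  46  65]
 [ 41  51  67]
 [ 38  47  64]
 [ 37  46  63]
 [ 34  44  59]]
brown (array([539.5,  16.3]), array([139.8, 145.4]), 4.7) [ 0.53406699 -0.01233094  0.03974405]Traceback (most recent call last):
  File "<stdin>", line 8, in <module>
IndexError: list index out of range
```

The view shows the board with the tray to its left (columns 152–310). Brass is at (226,257), alu at (232,221), the scraper at (423,267) with its rib running vertically, and the ribless cork at (486,267). The network hits at those pixels agree, but its low-confidence alu hit on the scraper is wrong.

Run:
```python
from h import *
from scipy.spatial.transform import Rotation as R
def lines(r,W,lab):
    pass
for n in ["top","side"]:
    c=viewer.read_camera(n);W=cloud(c);p=W.reshape(-1,3)
    near=(abs(p[:,0]-.49)<.1)&(abs(p[:,1]+.285)<.045)
    f=p[near&(p[:,2]>.016)&(p[:,2]<.026)];r=p[near&(p[:,2]>.07)&(p[:,2]<.086)]
    def pca(a):
        m=a[:,:2].mean(0);w,v=np.linalg.eigh(np.cov((a[:,:2]-m).T));d=v[:,1];return np.degrees(np.arctan(d[1]/d[0])).round(1)
    print(n,"foot",rect(f[:,:2]),pca(f),"rib",rect(r[:,:2]),pca(r),r[:,2].mean().round(4))
    # board side edges: min/max x per y bin of brown top
    b=p[(abs(p[:,2]-.04)<.006)&(abs(p[:,0]-.53)<.12)&(p[:,1]>-.12)&(p[:,1]<.15)]
    ys=np.arange(-.05,.12,.01);lo=[];hi=[];yy=[]
    for y in ys:
        s=b[abs(b[:,1]-y)<.005,0]
        if len(s)>10: lo.append(s.min());hi.append(s.max());yy.append(y)
    print("edges x:",[ (np.degrees(np.arctan(-np.polyfit(yy,e,1)[0])).round(1),np.polyval(np.polyfit(yy,e,1),.036).round(4)) for e in (lo,hi)])
    xs=np.arange(.48,.59,.01);e=[b[abs(b[:,0]-x)<.005,1].min() for x in xs];k=np.polyfit(xs,e,1)
    print("end edge",np.degrees(np.arctan(k[0])).round(1),np.polyval(k,.53).round(4))
print(R.from_quat(telemetry.state()["tcp_rot"]).as_matrix().round(3))
```

```text
top foot (array([ 492.4, -286.5]), array([ 36.6, 139.8]), 86.7) -2.5 rib (array([ 492.4, -286.8]), array([25. , 79.9]), 87.0) -3.5 0.0777
edges x: [(np.float64(6.7), np.float64(0.4502)), (np.float64(-3.1), np.float64(0.617))]
end edge 6.5 -0.0647
side foot (array([ 490.1, -282.7]), array([ 38.8, 139.7]), 87.4) -2.1 rib (array([ 490.4, -283.1]), array([27.2, 80.8]), 84.0) -3.7 0.0763
edges x: [(np.float64(6.6), np.float64(0.4481)), (np.float64(-7.6), np.float64(0.619))]
end edge 6.4 -0.0629
[[ 0.929  0.371  0.   ]
 [ 0.371 -0.929 -0.   ]
 [ 0.     0.    -1.   ]]
```

Request:
arm_command(moves=[0,35.1,-20.2,8,25,0,35.1,-20.2,8,25,0,35.1,-20.2,8,25,0,35.1,-20.2,8,25,0,35.1,-20.2,8,25,0,35.1,-20.2,8,25,0,35.1,-20.2,8,25,0,35.1,-20.2,8,25,0,35.1,-20.2,8,25,0,35.1,-20.2,8,25], force=60)

```text
t: 1.95
ee_pos: [0.4911, -0.2878, 0.1309]
tcp_rot: [1.0, -0.03, 0.0, 0.001]
wrist_force: [-0.2, 0.3, 0.9]
opening: 0.0855
grip_force: 0.0
```

Request:
arm_command(moves=[0,0.1,-0.2,4,0,0,0.1,-0.2,7,0,0,0.1,-0.2,9.3,0,0,0.1,-0.2,9.3,0,0,0.1,-0.2,9.3,0])

```text
t: 2.58
ee_pos: [0.4936, -0.2852, 0.0387]
tcp_rot: [1.0, -0.029, 0.001, 0.001]
wrist_force: [0.5, 0.8, 0.8]
opening: 0.0857
grip_force: 0.0
```

Request:
arm_command(moves=[255,0,0,0,0,255,0,0,0,0,255,0,0,0,0,255,0,0,0,0,255,0,0,0,0,255,0,0,0,0,255,0,0,0,0,255,0,0,0,0], force=70)

```text
t: 3.58
ee_pos: [0.4935, -0.2845, 0.0381]
tcp_rot: [1.0, -0.028, 0.0, 0.0]
wrist_force: [-1.1, -1.4, 5.9]
opening: 0.0228
grip_force: 70.0
```

Request:
arm_command(moves=[255,0,0,-5,0,255,0,0,-10,0,255,0,0,-10,0,255,0.5,-5.5,-10,-2,255,1,-11,-10,-4,255,1.5,-17,-10,-6,255,2,-23,-10,-8,255,2.5,-29.2,-10,-9.7,255,2.5,-29.2,-10,-9.7,255,2.5,-29.2,-10,-9.7,255,2.5,-29.2,-10,-9.7])

```text
t: 4.95
ee_pos: [0.5337, 0.0041, 0.1366]
tcp_rot: [0.998, 0.055, -0.001, 0.0]
wrist_force: [-0.1, 0.1, -1.2]
opening: 0.0226
grip_force: 69.4
```

Run:
```python
from h import *
from scipy.spatial.transform import Rotation as R
s=telemetry.state();print(s["ee_pos"],R.from_quat(s["tcp_rot"]).as_matrix().round(3)[:2],s["wrist_force"])
c=viewer.read_camera("side");cv2.imwrite("pics/side1.png",c["color"])
```

```text
[0.53374813 0.0041403  0.13656789] [[ 0.994  0.11  -0.002]
 [ 0.11  -0.994 -0.001]] [-0.14818556  0.06841611 -1.19577892]
```

View pics/side1.png

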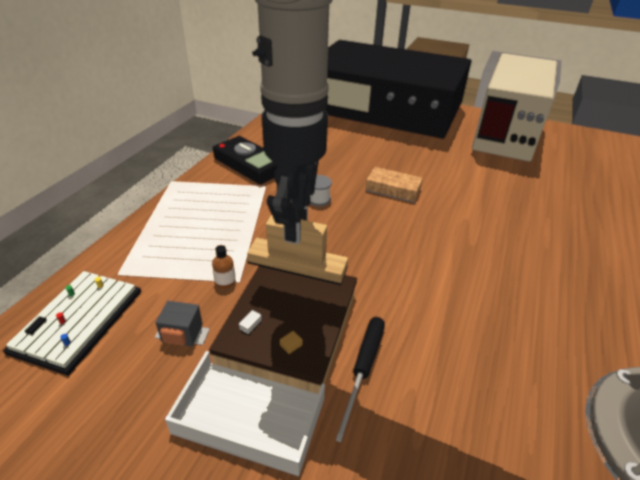

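The side view shows the scraper level in the gripper at (297,255) above the board, in line with it. Both offcuts, (249,322) and (291,342), lie ahead of it on the tray side. Now I lower it.

Request:
arm_command(moves=[255,0,0,3,0,255,0,0,4.5,0,255,0,0,5.5,0,255,0,0,5.6,0,255,0,0,5.6,0,255,0,0,5.6,0])

```text
t: 5.75
ee_pos: [0.5353, 0.0062, 0.0823]
tcp_rot: [0.998, 0.056, 0.001, 0.0]
wrist_force: [0.5, -0.1, -1.6]
opening: 0.0226
grip_force: 69.4
```

Request:
arm_command(moves=[255,0,0,0.1,0,255,0,0,0.2,0,255,0,-1,0.2,0,255,0,-2,0.2,0,255,0,-3,0.2,0,255,0,-4,0.2,0,255,0,-5,0.2,0,255,0,-6,0.2,0,255,0,-7,0.2,0,255,0,-8,0.2,0,255,0,-8,0.2,0])

```text
t: 7.12
ee_pos: [0.5255, 0.0869, 0.0796]
tcp_rot: [0.998, 0.057, 0.0, -0.0]
wrist_force: [-0.4, -0.7, -1.3]
opening: 0.0226
grip_force: 69.5
```

Run:
```python
from h import *
s=telemetry.state();print(s["ee_pos"],s["wrist_force"])
c=viewer.read_camera("side");W=cloud(c);cv2.imwrite("pics/side2.png",c["color"])
a=np.radians(6.5);Rb=np.array([[np.cos(a),np.sin(a)],[-np.sin(a),np.cos(a)]])
for q in ["scraper","offcut_brass","offcut_alu"]:
    for m in models.masks_of("side",q)[:2]:
        p=W[m["region"]&(c["z_map"]>0)]; print(q,round(m["confidence"],2),np.round(m["centre"]),len(p),Rb@(np.median(p,0)[:2]-[.530,.036]),np.median(p,0)[2])
```

```text
[0.52549276 0.08693077 0.07962528] [-0.42005143 -0.67445713 -1.30899045]
scraper 0.79 [287. 324.] 3844 [-0.0162635   0.06454352] 0.06421866295263404
offcut_brass 0.58 [288. 359.] 335 [-0.03033829  0.08778413] 0.05085967103886202
offcut_brass 0.52 [238. 343.] 278 [0.03606201 0.09057089] 0.05106650369128787
offcut_alu 0.55 [237. 344.] 316 [0.03586486 0.08947285] 0.05102150974674066
```

View pics/side2.png

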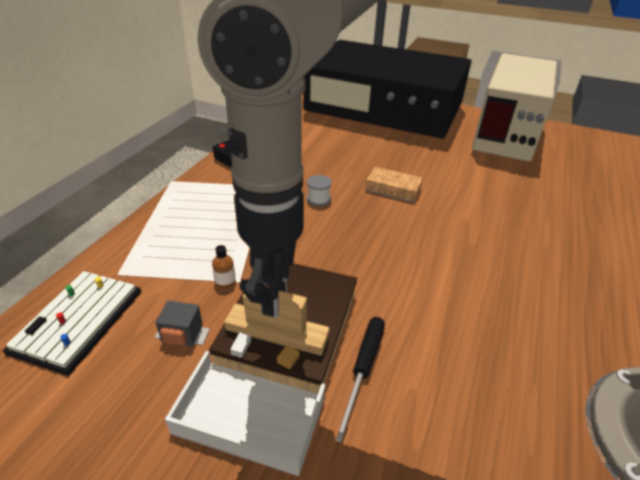

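Both offcuts, (240,343) and (289,357), lie against the scraper's face near the board's edge. I carry on over the edge.

Request:
arm_command(moves=[255,0,-1,0,0,255,0,-2,0,0,255,0,-3,0,0,255,0,-4,0,0,255,0,-5,0,0,255,0,-6,0,0,255,0,-7,0,0,255,0,-7.5,0,0,255,0,-7.5,0,0,255,0,-7.5,0,0,255,0,-7.5,-4,0,255,0,-7.5,-8,0])

```text
t: 8.82
ee_pos: [0.5168, 0.1593, 0.16]
tcp_rot: [0.998, 0.056, -0.001, 0.0]
wrist_force: [1.1, 0.8, -0.7]
opening: 0.0225
grip_force: 69.4
```

Run:
```python
from h import *
from scipy.spatial.transform import Rotation as R
s=telemetry.state();print(s["ee_pos"],R.from_quat(s["tcp_rot"]).as_matrix().round(3)[:2])
c=viewer.read_camera("side");W=cloud(c);cv2.imwrite("pics/side3.png",c["color"])
a=np.radians(6.5);Rb=np.array([[np.cos(a),np.sin(a)],[-np.sin(a),np.cos(a)]])
for q in ["scraper","offcut_brass","offcut_alu"]:
    for m in models.masks_of("side",q)[:2]:
        p=W[m["region"]&(c["z_map"]>0)]; print(q,round(m["confidence"],2),np.round(m["centre"]),len(p),Rb@(np.median(p,0)[:2]-[.530,.036]),np.median(p,0)[2])
```

```text
[0.51684149 0.15930323 0.16004399] [[ 0.994  0.112 -0.001]
 [ 0.112 -0.994 -0.001]]
scraper 0.96 [260. 330.] 5484 [-0.01816721  0.13745238] 0.14455786507495003
offcut_brass 0.88 [275. 410.] 345 [-0.03308139  0.14214637] 0.019182168255170384
offcut_alu 0.58 [222. 394.] 379 [0.03610406 0.14667509] 0.01881553370712341
offcut_alu 0.48 [261. 330.] 5575 [-0.01741964  0.13744297] 0.1446170517062499
```

View pics/side3.png

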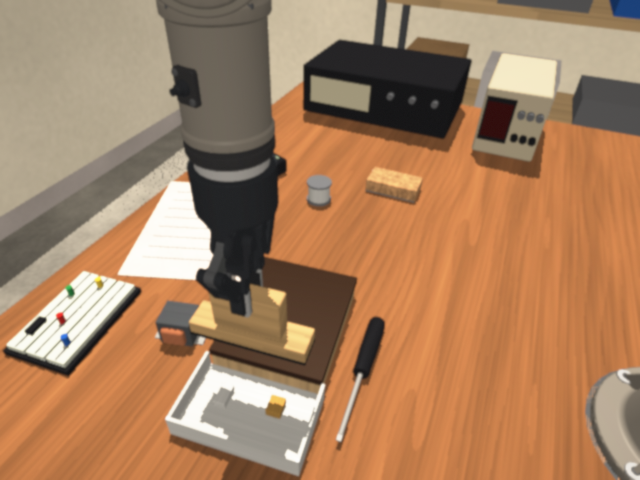

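Both offcuts lie in the tray, at (275,407) and (223,394). I take the scraper back to the clear bench to the right of the board.

Request:
arm_command(moves=[255,-1,5,0,0,255,-2,11,0,0,255,-3,17,0,0,255,-4,23,0,0,255,-5,29,0,0,255,-5.7,34,0,0,255,-5.7,35.5,0,0,255,-5.7,35.5,4,0,255,-5.7,35.5,8,0,255,-5.7,35.5,10,0,255,-5.7,35.5,10,0,255,-5.7,35.5,10,0])

```text
t: 10.52
ee_pos: [0.501, -0.1986, 0.0599]
tcp_rot: [0.998, 0.057, 0.0, -0.0]
wrist_force: [1.1, -0.6, -1.4]
opening: 0.0227
grip_force: 69.5
```

Underside is now about 22 mm above the bench.

Request:
arm_command(moves=[255,0,0,1,0,255,0,0,1.6,0,255,0,0,2,0,255,0,0,2.1,0,255,0,0,2.2,0,255,0,0,2.2,0,255,0,0,2.2,0])

```text
t: 11.4
ee_pos: [0.5005, -0.1992, 0.0381]
tcp_rot: [0.998, 0.056, -0.0, 0.0]
wrist_force: [-3.0, 0.3, 4.6]
opening: 0.0226
grip_force: 70.2
```

Request:
arm_command(moves=[0,0,0,0,0,0,0,0,0,0,0,0,0,0,0,0,0,0,0,0,0,0,0,0,0,0,0,0,0,0,0,0,0,0,0,0,0,0,-4,0,0,0,0,-9,0,0,0,0,-14,0,0,0,0,-14,0,0,0,0,-14,0])

```text
t: 12.9
ee_pos: [0.5, -0.1989, 0.1772]
tcp_rot: [0.998, 0.056, -0.0, -0.0]
wrist_force: [-0.1, 0.6, 0.9]
opening: 0.0856
grip_force: 0.0
```

Run:
```python
from h import *
c=viewer.read_camera("side");W=cloud(c);cv2.imwrite("pics/side4.png",c["color"])
a=np.radians(6.5);Rb=np.array([[np.cos(a),np.sin(a)],[-np.sin(a),np.cos(a)]])
for q in ["scraper","offcut_brass","offcut_alu"]:
    for m in models.masks_of("side",q)[:1]:
        p=W[m["region"]&(c["z_map"]>0)]; print(q,round(m["confidence"],2),np.round(m["centre"]),Rb@(np.median(p,0)[:2]-[.530,.036]),np.percentile(p[:,2],[2,50,95]))
```

```text
scraper 0.87 [364. 232.] [-0.06129863 -0.21821908] [0.00196444 0.02948221 0.07766433]
offcut_brass 0.92 [274. 405.] [-0.03269258  0.14106823] [0.0094516  0.01908429 0.02104156]
offcut_alu 0.82 [222. 394.] [0.03599387 0.14806355] [0.00942734 0.01904236 0.02081855]
```

View pics/side4.png

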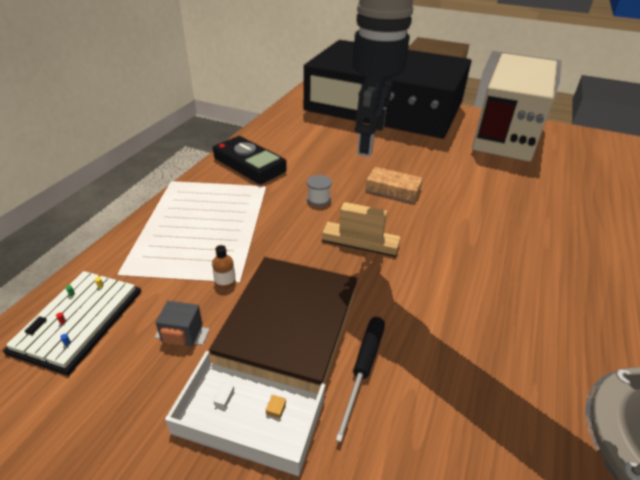

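The scraper stands free on its foot at (362,230). Both offcuts lie flat in the tray at (275,406) and (223,394), and the gripper is clear.

```bash
python3 -c "
from plant import bot;print(bot.job_done())"
```

```text
the job is handed in; nothing more can be done
None
```

The job is handed in, with no verdict returned: in the last picture both offcuts lay flat in the catch tray, and the scraper stood upright on its foot on the bench with the gripper clear of it (12.9 s of the 54 s used).

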